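# Set out the pastry tins by height for the live sale

### The arm

A 6-joint arm with a two-finger parallel gripper is mounted at the origin on the work surface. World frame = base frame: x ahead of the robot, y to its left, z up, the work surface at z = 0. Lengths are in m, angles in rad, forces in N, time in s.
With the tool pointing down it reaches from about 0.425 to 0.95 m from the base axis. Payload 3.5 kg.
Tool frame: the origin (TCP) lies midway between the tips of the shut fingers; the grasp point (between the pads) lies 19 mm behind it; z points along the fingers, y is the line along which they close (so a half turn about z gives the same grasp; the last joint's range is limited). The gripper opens to 85 mm and grips with 20 to 120 N. Pads are 22 mm wide; open, the fingers measure 114 mm over their backs; the gripper's body (76 mm by 85 mm) begins 54 mm behind the grasp point. The pads swing forward as they close: fully open they stand 13 mm farther back than shut.
Start: joints at [1.003, 0.286, 1.577, -0, 1.279, -0.15], TCP at [0.274, 0.617, 0.204] pointing down, gripper open.
Joint ranges: [-2.77, 2.77], [-0.9, 2.22], [0.21, 2.48], [-1.53, 4.67], [0.24, 2.81], [-2.84, 2.84]. Speed limits (rad/s): [2.79, 2.79, 3.14, 3.14, 3.14, 3.14].

### API

Orientations are given as a unit quaternion [x, y, z, w].
In Python, from plant import * gives the robot as it stands.
- The arm moves only by the tool move_arm, never from a script. Its argument "moves" is a list of rows, each a list of 3 entries, a list of its own where there are three numbers: the opening, from 0 (shut) to 1 (fully open), then the shift along the tool's x, y, z in m, then the turn, a rotation vector about the tool's x, y, z in rad. A call has exactly 10 rows; each row shifts and turns the commanded pose from where the row before left it, along the tool's axes as they then stand; what a row does not reach is not made up. A row lasts 1/12 s, in which the tool goes at most 41.7 mm and 7.16 degrees, less where a joint would pass 70% of its speed; a pose out of reach is approached as far as the arm can. A call is refused whole if a number of a shift passes 0.0417 or a number of a turn 0.125, either way. A call with a gripper value outside its range is refused whole. The fingers move at their own pace and stop on an object; "grip_force" is the grip in N (left out, the last holds). Time passes only in rows, so rows that do not move let the fingers close, or fill a call up. It gives the time, the measured TCP pose, the force, the opening and the grip force at its end, in the units of the state.
- get_state(): the state, without advancing time (a new reading comes with each control period).
- read_camera(name): name is "side" or "top" or "wrist"; returns the picture (480x640x3 uint8, red, green, blue); there is no depth.
- camera_params(name): a dict with "fx", "fy", "cx", "cy" (pixels), "rvec" (rotation vector, rad) and "tvec" (3), from world to camera coordinates, as OpenCV has them; the wrist camera has in their place "tool_from_camera" (4x4, takes a point from camera to tool coordinates, whose origin is the TCP and whose axes are the flange's). Camera axes: x right, y down, z forward; pixel columns grow to the right and rows downward; lengths in m; the calibration is good to about 2 mm. The wrist camera is an equidistant fisheye: a pixel r from the principal point sees the ray r / f radians off the axis. A picture is of the moment at which its call begins: read the wrist's pose just before it. camera_params takes no time and is no camera call.
- sign_off(): hands the job in; it is judged then, once.
The state is a dict: "time": time; "qpos": joint angles; "dq": joint speeds; "joint_efforts": joint torques, N m; "eef_pos": TCP position; "tcp_rot": TCP orientation; "contact_force": force on the tool from outside, world axes, zero at the start; "wrist_torque": the same for the moment, N m; "opening": opening from 0.0 (shut) to 1.0 (fully open); "finger_force": force on a finger pad.
Only numpy, scipy, OpenCV 4.12 (cv2) and the standard library are available. Lean on these libraries where they do the work, as an engineer would, in place of code of your own. Each camera call takes 0.05 s, during which the arm holds its last target. There are 200 camera calls.

### The job

We go live in a minute: stand the four pastry tins on the display board in order of height, one in the middle of each cork coaster, with the shortest next to the little lamp and the tallest at the other end, so that no tin stands in another's shadow. Keep the tins upright, set them down rather than dropping them (the pastry crumbles), and don't shift the lamp or the honey jar.

Things in the scene. Friction and masses are not known exactly. Their poses are not given: they have to be found in the camera images.
- tin_yellow_center (a point): yellow round metal pastry tin with a yellow lid and a cream band, the shortest of the four: 44 mm across, 45 mm high, straight-sided, standing upright on the table at the start. The point is at its centre, half-way up (22.5 mm above its underside).
- tin_red_center (a point): red round metal pastry tin with a red lid and a cream band, the second shortest of the four: 50 mm across, 60 mm high, straight-sided, standing upright on the table at the start. The point is at its centre, half-way up (30 mm above its underside).
- tin_blue_center (a point): blue round metal pastry tin with a blue lid and a cream band, the second tallest of the four: 56 mm across, 75 mm high, straight-sided, standing upright on the table at the start. The point is at its centre, half-way up (37.5 mm above its underside).
- tin_green_center (a point): green round metal pastry tin with a green lid and a cream band, the tallest of the four: 62 mm across, 90 mm high, straight-sided, standing upright on the table at the start. The point is at its centre, half-way up (45 mm above its underside).
- coaster_1: Flat round cork coaster, 84 mm across and 4 mm thick, fixed on the dark wooden display board; number 1 of 4 in the row, counted from the robot's right (-y) end. Neighbouring coasters are 100 mm apart, centre to centre. The origin is at the centre of its underside, on the board's top 30 mm above the table, so a tin stands on it with its underside 34 mm above the table; its y axis runs along the row.
- coaster_2: Flat round cork coaster, 84 mm across and 4 mm thick, fixed on the dark wooden display board; number 2 of 4 in the row, counted from the robot's right (-y) end. Neighbouring coasters are 100 mm apart, centre to centre. The origin is at the centre of its underside, on the board's top 30 mm above the table, so a tin stands on it with its underside 34 mm above the table; its y axis runs along the row.
- coaster_3: Flat round cork coaster, 84 mm across and 4 mm thick, fixed on the dark wooden display board; number 3 of 4 in the row, counted from the robot's right (-y) end. Neighbouring coasters are 100 mm apart, centre to centre. The origin is at the centre of its underside, on the board's top 30 mm above the table, so a tin stands on it with its underside 34 mm above the table; its y axis runs along the row.
- coaster_4: Flat round cork coaster, 84 mm across and 4 mm thick, fixed on the dark wooden display board; number 4 of 4 in the row, counted from the robot's right (-y) end. Neighbouring coasters are 100 mm apart, centre to centre. The origin is at the centre of its underside, on the board's top 30 mm above the table, so a tin stands on it with its underside 34 mm above the table; its y axis runs along the row.
- lamp_center (a point): Small white mushroom-shaped lamp, 158 mm high, foot 86 mm across, thin stem, domed shade 100 mm across; it stands loose on the table beyond one end of the row, either the left or the right, in line with it, about 150 mm from the centre of the nearest coaster (a plate of cakes stands beyond the other end). The point is on its axis, 80 mm above its underside.
- honey_jar_center (a point): Amber glass honey jar with a white screw lid, 49 mm across and 66 mm high, standing loose among the tins; not one of the tins. The point is at its centre, half-way up (33 mm above its underside).
Not all that is in view belongs to the job. Leave any purple look-alike of the part that bears tin_yellow_center alone.

How it is judged:
At the end, for the whole second after the job is handed in: Each tin stands upright (within 0.08 rad), released and at rest, on its own coaster with its centre within 12 mm of the coaster's centre: yellow (shortest) on the coaster next to the lamp, then red, blue, and green (tallest) on the coaster farthest from the lamp (((horizontal distance between lamp_center and coaster_1 below 0.2 m and horizontal distance between tin_yellow_center and coaster_1 below 0.012 m and horizontal distance between tin_red_center and coaster_2 below 0.012 m and horizontal distance between tin_blue_center and coaster_3 below 0.012 m and horizontal distance between tin_green_center and coaster_4 below 0.012 m) or (horizontal distance between lamp_center and coaster_4 below 0.2 m and horizontal distance between tin_yellow_center and coaster_4 below 0.012 m and horizontal distance between tin_red_center and coaster_3 below 0.012 m and horizontal distance between tin_blue_center and coaster_2 below 0.012 m and horizontal distance between tin_green_center and coaster_1 below 0.012 m)) and height (world z) of tin_yellow_center between 0.0525 and 0.0605 m and angle between each of tin_yellow_center, tin_red_center, tin_blue_center, tin_green_center's own z axis and vertical below 0.08 rad and linear speed of each of tin_yellow, tin_red, tin_blue, tin_green below 0.01 m/s and contact force between each of tin_yellow, tin_red, tin_blue, tin_green and the fingers below 0.1 N and height (world z) of tin_red_center between 0.06 and 0.068 m and height (world z) of tin_blue_center between 0.0675 and 0.0755 m and height (world z) of tin_green_center between 0.075 and 0.083 m); the robot touches nothing.
It fails at once if a tin is tipped over by more than 0.6 rad (angle between any of tin_yellow_center, tin_red_center, tin_blue_center, tin_green_center's own z axis and vertical above 0.6 rad).
It fails at once if a tin is dropped: it falls free of the fingers faster than 0.6 m/s ((linear speed of tin_yellow above 0.6 m/s and contact force between tin_yellow and the fingers below 0.05 N) or (linear speed of tin_red above 0.6 m/s and contact force between tin_red and the fingers below 0.05 N) or (linear speed of tin_blue above 0.6 m/s and contact force between tin_blue and the fingers below 0.05 N) or (linear speed of tin_green above 0.6 m/s and contact force between tin_green and the fingers below 0.05 N)).
It fails at once if the lamp is shifted by more than 20 mm (distance of lamp_center from where it was at the start of the episode above 0.02 m).
It fails at once if the honey jar is shifted by more than 20 mm (distance of honey_jar_center from where it was at the start of the episode above 0.02 m).
It also fails if it takes over 106 s, if anything falls off the work surface, if the arm or the gripper's body presses on something with over 40 N, if the wrist force passes 120 N, or if a joint passes its speed limit or range.

## Working session

There is one attempt and no reset: what is moved stays moved. The work goes in short steps, Python scripts to look and compute and a tool call to move; the robot and the scene stay as the last step left them, time stands still between calls to the robot, and variables do not carry over. Pictures are saved under pics/ and viewed, at most 14 in all, crops included, and the job is handed in when it is done.

Besides the shell and the picture viewer there is one more tool, called after "Emit:" as name(argument=value, ...) on one line, values as JSON. move_arm: Moves the arm, as the interface text tells. Its arguments: {"type":"object","properties":{"moves":{"type":"array"},"grip_force":{"type":"number"}},"required":["moves"]}

```bash
mkdir -p pics
python3 - <<'E'
from plant import *
import cv2
s=get_state();print({k:np.round(v,3) if 0 else v for k,v in s.items()}) if 0 else print(s)
for n in("side","top","wrist"):
    im=read_camera(n);cv2.imwrite(f"pics/{n}0.png",im[:,:,::-1]);print(n,camera_params(n))
E
```

```text
{'time': 0.0, 'qpos': array([ 1.00299056e+00,  2.87227296e-01,  1.57822414e+00,  6.28867267e-06,
        1.27857315e+00, -1.49986551e-01]), 'dq': array([-0.00013887, -0.0004605 , -0.00079234,  0.00125362, -0.00054481,
       -0.00013416]), 'joint_efforts': array([-4.86613080e-04, -4.05989707e+01, -2.92619258e+01, -2.58078717e-04,
        5.74844235e-03, -2.04865501e-06]), 'eef_pos': array([0.2734563 , 0.6163225 , 0.20278064]), 'tcp_rot': array([ 2.07394077e-01,  9.78256724e-01, -1.13743121e-03, -4.29914281e-04]), 'contact_force': array([0.25455898, 0.5138359 , 0.34110762]), 'wrist_torque': array([ 0.05217478, -0.03778452,  0.02991375]), 'finger_force': 0.0, 'opening': 1.0032699589777252}
side {'fx': 442.5655730457338, 'fy': 442.5655730457338, 'cx': 320.4423807900541, 'cy': 242.7362604225086, 'rvec': array([ 2.39745769, -0.43214594,  0.17777166]), 'tvec': array([-0.50525787,  0.2034632 ,  0.77983158])}
top {'fx': 512.4279798510246, 'fy': 512.4279798510246, 'cx': 319.01628504591946, 'cy': 237.55744584494028, 'rvec': array([ 2.21460199, -2.18746823,  0.09321752]), 'tvec': array([-7.41718914e-05,  5.43687652e-01,  1.17600159e+00])}
wrist {'fx': 371.64829954431775, 'fy': 371.64829954431775, 'cx': 322.9081541936829, 'cy': 240.86129856522342, 'tool_from_camera': array([[ 9.15302757e-04, -9.64513483e-01, -2.64032011e-01,
         6.76772097e-02],
       [ 9.99999040e-01,  1.15739316e-03, -7.61344914e-04,
         7.00153299e-04],
       [ 1.03991628e-03, -2.64031061e-01,  9.64513617e-01,
        -1.69989851e-01],
       [ 0.00000000e+00,  0.00000000e+00,  0.00000000e+00,
         1.00000000e+00]])}
```

View pics/top0.png

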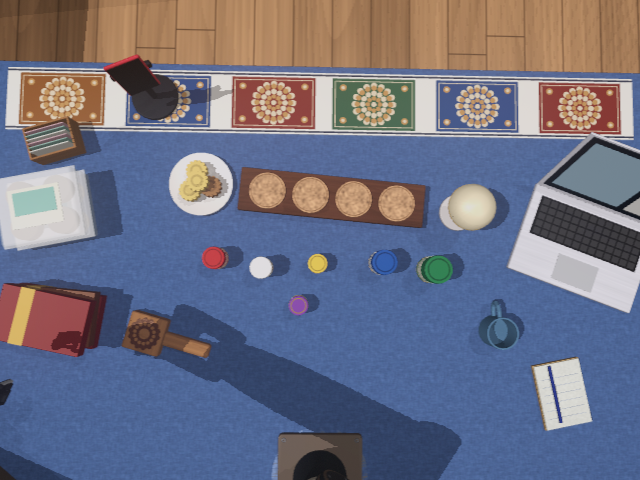

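View pics/side0.png

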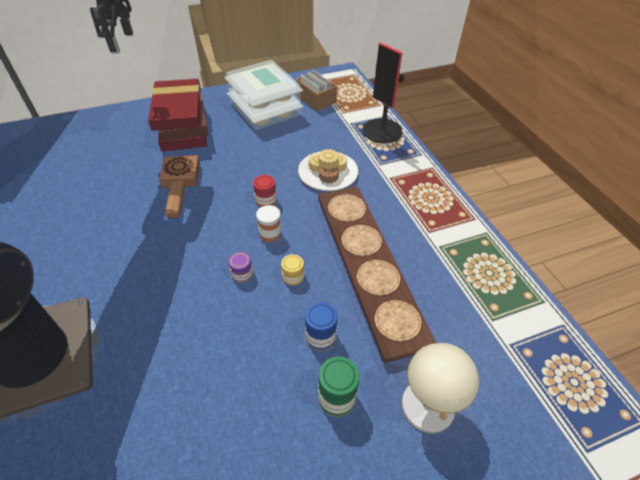

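The top view shows the lamp at (470,208), beyond the right end of the row. The coasters are at (267,190), (310,195), (353,199) and (396,203). The lids are red (214,258), honey white (261,267), yellow (318,263), blue (384,263) and green (437,269), with the purple look-alike at (298,305). The side view agrees.

```bash
cat > h.py <<'E'
from plant import *
import numpy as np, cv2
from scipy.spatial.transform import Rotation as R
def ray(n,px,st=None):
    p=camera_params(n)
    if n=="wrist":
        d=np.array([(px[0]-p["cx"])/p["fx"],(px[1]-p["cy"])/p["fy"]]);r=np.hypot(*d)+1e-12
        v=np.array([*(d/r*np.sin(r)),np.cos(r)]);T=p["tool_from_camera"];M=R.from_quat(st["tcp_rot"]).as_matrix()
        return st["eef_pos"]+M@T[:3,3],M@T[:3,:3]@v
    M=cv2.Rodrigues(p["rvec"])[0]
    v=np.array([(px[0]-p["cx"])/p["fx"],(px[1]-p["cy"])/p["fy"],1.])
    return -M.T@p["tvec"],M.T@(v/np.linalg.norm(v))
def plane(r,z): o,d=r; return o+d*(z-o[2])/d[2]
def tri(rs):
    A=sum(np.eye(3)-np.outer(d,d) for o,d in rs);b=sum((np.eye(3)-np.outer(d,d))@o for o,d in rs)
    return np.linalg.solve(A,b)
HUE=dict(red=(172,6),yellow=(20,32),blue=(100,125),green=(55,90),cork=(5,20))
def mask(im,c,smin=150,vmin=50):
    h=cv2.cvtColor(im,cv2.COLOR_RGB2HSV);lo,hi=HUE[c];H=h[...,0]
    m=((H>=lo)&(H<=hi)) if lo<hi else ((H>=lo)|(H<=hi))
    return (m&(h[...,1]>=smin)&(h[...,2]>=vmin)).astype(np.uint8)
def blob(im,c,near,rad=22,**k):
    m=mask(im,c,**k);q=np.zeros_like(m);cv2.circle(q,tuple(int(a) for a in near),rad,1,-1);m&=q
    m=cv2.morphologyEx(m,cv2.MORPH_OPEN,np.ones((3,3)))
    cs=cv2.findContours(m,cv2.RETR_EXTERNAL,cv2.CHAIN_APPROX_NONE)[0]
    c=cv2.convexHull(max(cs,key=cv2.contourArea));return cv2.fitEllipse(c)
E
python3 - <<'E'
from h import *
t=cv2.imread("pics/top0.png")[:,:,::-1].copy();s=cv2.imread("pics/side0.png")[:,:,::-1].copy()
L=dict(red=((214,258),(264,185),.06),yellow=((318,263),(292,265),.045),blue=((384,263),(321,320),.075),green=((437,269),(339,376),.09))
for k,(a,b,z) in L.items():
    sm=190 if k=="blue" else 130
    ea=blob(t,k,a,smin=sm,vmin=60);eb=blob(s,k,b,smin=sm,vmin=60)
    print(k,np.round(ea,1) if 0 else ea,eb,"tri",tri([ray("top",ea[0]),ray("side",eb[0])]).round(4),"pl",plane(ray("top",ea[0]),z-.005).round(4))
for i,(a,b) in enumerate(zip([(396,203),(353,199),(310,195),(267,190)],[(398,320),(379,277),(361,240),(347,207)])):
    ea=blob(t,"cork",a,smin=60,vmin=130);eb=blob(s,"cork",b,26,smin=60,vmin=130)
    print(i+1,ea,eb,"tri",tri([ray("top",ea[0]),ray("side",eb[0])]).round(4),"pl",plane(ray("top",ea[0]),.034).round(4))
print("honey",tri([ray("top",(261,267)),ray("side",(268,214))]),"purple",tri([ray("top",(298.5,305)),ray("side",(240,260))]))
print("lamp",tri([ray("top",(472,207)),ray("side",(443,378))]))
E
```

```text
red ((213.27899169921875, 257.3068542480469), (21.957813262939453, 22.81254768371582), 84.5005874633789) ((264.01324462890625, 185.65066528320312), (21.50933074951172, 22.564023971557617), 152.2271728515625) tri [0.4941 0.2447 0.0484] pl [0.4939 0.2435 0.055 ]
yellow ((317.26904296875, 263.0575866699219), (18.293970108032227, 18.759550094604492), 24.89136505126953) ((292.6126403808594, 271.7008972167969), (8.899697303771973, 17.58144187927246), 86.23001861572266) tri [0.4842 0.0101 0.019 ] pl [0.484  0.0105 0.04  ]Traceback (most recent call last):
  File "<stdin>", line 6, in <module>
  File "h.py", line 26, in blob
    c=cv2.convexHull(max(cs,key=cv2.contourArea));return cv2.fitEllipse(c)
                     ~~~^^^^^^^^^^^^^^^^^^^^^^^^
ValueError: max() iterable argument is empty
```

Run:
```python
from h import *
t=cv2.imread("pics/top0.png")[:,:,::-1].copy();s=cv2.imread("pics/side0.png")[:,:,::-1].copy()
ht=cv2.cvtColor(t,cv2.COLOR_RGB2HSV);hs=cv2.cvtColor(s,cv2.COLOR_RGB2HSV)
print(ht[263,370:400:3].tolist(),hs[300:345:4,321].tolist(),hs[255:285:3,292].tolist())
L=dict(green=((437,269),(339,376),.09))
for k,(a,b,z) in L.items():
    ea=blob(t,k,a,smin=130);eb=blob(s,k,b,30,smin=130)
    print(k,ea,eb,"tri",tri([ray("top",ea[0]),ray("side",eb[0])]).round(4),"pl",plane(ray("top",ea[0]),z-.005).round(4))
for i,(a,b) in enumerate(zip([(396,203),(353,199),(310,195),(267,190)],[(398,320),(379,277),(361,240),(347,207)])):
    ea=blob(t,"cork",a,smin=60,vmin=130);eb=blob(s,"cork",b,26,smin=60,vmin=130)
    print(i+1,ea,eb,"tri",tri([ray("top",ea[0]),ray("side",eb[0])]).round(4),"pl",plane(ray("top",ea[0]),.034).round(4))
print("blue",tri([ray("top",(384.5,262)),ray("side",(321,316))]),"yel",tri([ray("top",(317.5,263)),ray("side",(292.5,265))]),"honey",tri([ray("top",(261,267)),ray("side",(268,214))]),"purple",tri([ray("top",(298.5,305)),ray("side",(240,260))]))
print("lamp",tri([ray("top",(472,207)),ray("side",(443,378))]))
```

```text
[[113, 48, 121], [110, 170, 170], [110, 171, 148], [110, 174, 169], [109, 176, 170], [109, 176, 170], [109, 175, 169], [110, 174, 170], [110, 171, 139], [111, 155, 132]] [[109, 111, 159], [109, 148, 165], [109, 153, 188], [108, 152, 188], [109, 152, 189], [109, 152, 189], [109, 152, 185], [108, 152, 186], [110, 174, 104], [110, 172, 105], [110, 6, 134], [106, 21, 131]] [[23, 106, 215], [24, 123, 239], [24, 120, 240], [24, 120, 240], [24, 120, 238], [25, 122, 226], [22, 137, 153], [22, 133, 140], [21, 39, 158], [23, 26, 155]]
green ((436.85595703125, 269.3633117675781), (27.326879501342773, 31.101306915283203), 88.50475311279297) ((332.3187255859375, 397.73095703125), (7.003495216369629, 9.949413299560547), 13.687287330627441) tri [ 0.4671 -0.2629  0.0338] pl [ 0.4728 -0.2516  0.085 ]
1 ((396.1236572265625, 202.8583984375), (35.85676956176758, 36.67386245727539), 112.71292114257812) ((397.5838317871094, 320.00390625), (40.83264923095703, 48.44819259643555), 110.08929443359375) tri [ 0.6249 -0.1702  0.034 ] pl [ 0.6253 -0.1703  0.034 ]
2 ((353.0280456542969, 198.6032257080078), (35.890
[... 222 characters left out ...]
91357421875, 194.3203125), (36.00966262817383, 36.92348098754883), 82.84764099121094) ((361.258544921875, 239.45814514160156), (31.53682518005371, 41.54256057739258), 96.54000854492188) tri [0.642  0.0291 0.035 ] pl [0.6421 0.0291 0.034 ]
4 ((266.69970703125, 189.9375457763672), (36.150691986083984, 37.01164245605469), 80.1360092163086) ((346.59552001953125, 207.0113067626953), (27.88204574584961, 39.04154586791992), 93.52082061767578) tri [0.6507 0.1286 0.0349] pl [0.6508 0.1287 0.034 ]
blue [ 0.48792851 -0.13768717  0.07538564] yel [0.48435225 0.00990014 0.04092854] honey [0.47341802 0.13552999 0.06768985] purple [0.38981809 0.05157764 0.04840145]
lamp [ 0.60777026 -0.32004352  0.11702874]
```

Emit:
move_arm(moves=[[1,[0,0,0],[0,0,-0.111]],[1,[0,0,0],[0,0,-0.111]],[1,[0,0,0],[0,0,-0.11]],[1,[-0.0229,-0.032,0],[0,0,0]],[1,[-0.0229,-0.032,0],[0,0,0]],[1,[-0.0229,-0.032,0],[0,0,0]],[1,[-0.0229,-0.032,0],[0,0,0]],[1,[-0.0229,-0.032,0],[0,0,0]],[1,[-0.0229,-0.032,0],[0,0,0]],[1,[-0.0229,-0.032,0],[0,0,0]]], grip_force=40)

```text
time: 0.98
eef_pos: [0.4147, 0.3782, 0.2039]
tcp_rot: [0.043, 0.999, -0.0, -0.0]
contact_force: [0.6, 0.1, 0.4]
opening: 1.001
finger_force: 0.0
```

Emit:
move_arm(moves=[[1,[-0.0229,-0.032,0],[0,0,0]],[1,[-0.0229,-0.032,0],[0,0,0]],[1,[-0.0229,-0.032,0],[0,0,0]],[1,[-0.0229,-0.032,0],[0,0,0]],[1,[0,0,0],[0,0,0]],[1,[0,0,0],[0,0,0]],[1,[0,0,0],[0,0,0]],[1,[0,0,0],[0,0,0]],[1,[0,0,0],[0,0,0]],[1,[0,0,0],[0,0,0]]])

```text
time: 1.82
eef_pos: [0.494, 0.2458, 0.2042]
tcp_rot: [0.042, 0.999, 0.0, -0.0]
contact_force: [-0.1, -1.1, 0.8]
opening: 0.999
finger_force: 0.0
```

```bash
cat >> h.py <<'E'
def go(target,st=None):
    st=st or get_state();M=R.from_quat(st["tcp_rot"]).as_matrix();d=M.T@(np.array(target)-st["eef_pos"])
    print("tcp",st["eef_pos"].round(4),"tool y",M[:,1].round(3),"z",M[:,2].round(3),"shift",d.round(4),"open",round(st["opening"],2),"t",round(st["time"],2));return d
E
python3 - <<'E'
from h import *
st=get_state();im=read_camera("wrist");cv2.imwrite("pics/w1.png",im[:,:,::-1])
go((.494,.244,.2),st);print(st["qpos"].round(2),st["finger_force"])
E
```

```text
tcp [0.494  0.2458 0.2042] tool y [0.084 0.997 0.   ] z [-0.  0. -1.] shift [-0.0002 -0.0018  0.0042] open 1.0 t 1.82
[ 0.28  0.02  1.88  0.    1.25 -1.21] 0.0
```

View pics/w1.png

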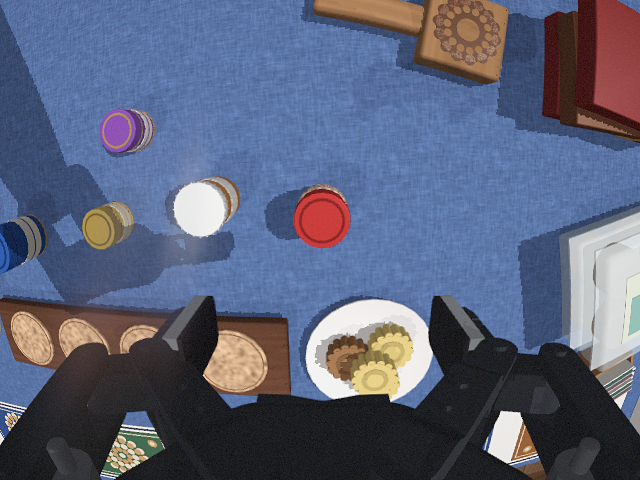

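The wrist picture shows the red lid at (322,220), the honey lid at (200,209) and the yellow lid at (101,228). The fingertips are at about (200,330) and (445,330).

Run:
```python
from h import *
st=get_state();im=cv2.imread("pics/w1.png")[:,:,::-1].copy()
e=blob(im,"red",(322,219),35,smin=150,vmin=150);print(e)
r=ray("wrist",e[0],st);print("tri",tri([r,ray("top",(213.8,257.8))]),"pl",plane(r,.06))
r=ray("wrist",(101,228),st);print("yel",tri([r,ray("top",(317.8,263))]),plane(r,.045))
r=ray("wrist",(200,209),st);print("honey",tri([r,ray("top",(261,267))]))
for c,p in((3,(140,343)),(4,(235,360))): print(c,plane(ray("wrist",p,st),.034))
```

```text
((321.6622009277344, 219.6706085205078), (55.10459899902344, 56.391822814941406), 79.36370086669922)
tri [0.4940854  0.24410153 0.05157534] pl [0.49351344 0.24538126 0.06      ]
yel [0.48492576 0.00930066 0.03494909] [0.48387281 0.01665034 0.045     ]
honey [0.47411918 0.13671499 0.05637286]
3 [0.6247195 0.0221501 0.034    ]
4 [0.64758264 0.13615813 0.034     ]
```

Emit:
move_arm(moves=[[1,[0,-0.001,0.038],[0,0,0]],[1,[0,0,0.038],[0,0,0]],[1,[0,0,0.038],[0,0,0]],[1,[0,0,0.035],[0,0,0]],[1,[0,0,0.025],[0,0,0]],[1,[0,0,0.01],[0,0,0]],[1,[0,0,0],[0,0,0]],[0.3,[0,0,0],[0,0,0]],[0,[0,0,0],[0,0,0]],[0,[0,0,0],[0,0,0]]], grip_force=40)

```text
time: 2.7
eef_pos: [0.4966, 0.2444, 0.0228]
tcp_rot: [0.043, 0.999, 0.001, 0.002]
contact_force: [-0.2, 0.5, 1.0]
opening: 0.601
finger_force: 0.0
```

Emit:
move_arm(moves=[[0,[0,0,0],[0,0,0]],[0,[0,0,0],[0,0,0]],[0,[0,0,0],[0,0,0]],[0,[0,0,0],[0,0,0]],[0,[0,0,0],[0,0,0]],[0,[0,0,-0.01],[0,0,0]],[0,[0,0,-0.02],[0,0,0]],[0,[0,0,-0.035],[0,0,0]],[0,[0,0,-0.04],[0,0,0]],[0,[0,0,-0.04],[0,0,0]]])

```text
time: 3.53
eef_pos: [0.4933, 0.2432, 0.1663]
tcp_rot: [0.043, 0.999, -0.0, -0.001]
contact_force: [1.2, 0.6, -2.8]
opening: 0.56
finger_force: 41.8
```

Run:
```python
from h import *
st=get_state();im=read_camera("wrist");cv2.imwrite("pics/w2.png",im[:,:,::-1])
go((.6335,-.0704,.168),st);print(st["finger_force"])
```

```text
tcp [0.4933 0.2432 0.1663] tool y [ 0.086  0.996 -0.001] z [-0.002 -0.001 -1.   ] shift [-0.1666 -0.3004 -0.0018] open 0.56 t 3.53
41.78173899650574
```

View pics/w2.png

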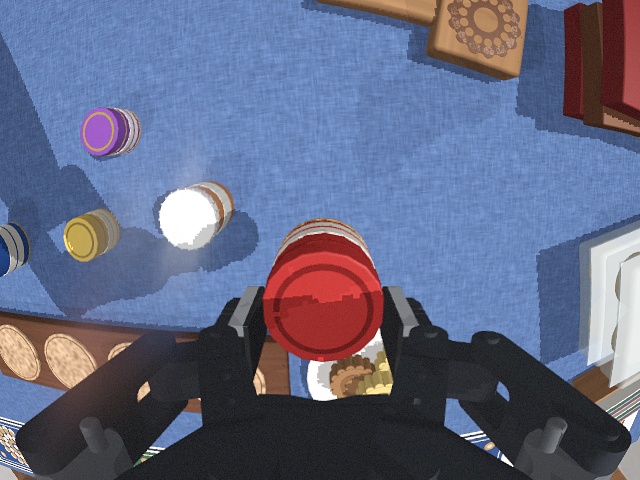

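The picture shows the red tin held, with its lid at (323,306) between the pads.

Emit:
move_arm(moves=[[0,[-0.0185,-0.0334,0],[0,0,0]],[0,[-0.0185,-0.0334,0],[0,0,0]],[0,[-0.0185,-0.0334,0],[0,0,0]],[0,[-0.0185,-0.0334,0],[0,0,0]],[0,[-0.0185,-0.0334,0],[0,0,0]],[0,[-0.0185,-0.0334,0],[0,0,0]],[0,[-0.0185,-0.0334,0],[0,0,0]],[0,[-0.0185,-0.0334,0],[0,0,0]],[0,[-0.0185,-0.0334,0],[0,0,0]],[0,[0,0,0],[0,0,0]]])

```text
time: 4.42
eef_pos: [0.6365, -0.0769, 0.1655]
tcp_rot: [0.046, 0.999, -0.002, 0.001]
contact_force: [0.2, 0.5, -0.9]
opening: 0.561
finger_force: 42.1
```

Emit:
move_arm(moves=[[0,[0,0,0],[0,0,0]],[0,[0,0,0.03],[0,0,0]],[0,[0,0,0.035],[0,0,0]],[0,[0,0,0.02],[0,0,0]],[0,[0,0,0.005],[0,0,0]],[0,[0,0,0],[0,0,0]],[0,[0,0,0],[0,0,0]],[0,[0,0,0],[0,0,0]],[0,[0,0,0],[0,0,0]],[0,[0,0,0],[0,0,0]]])

```text
time: 5.25
eef_pos: [0.636, -0.0703, 0.0774]
tcp_rot: [0.043, 0.999, -0.0, 0.002]
contact_force: [-0.6, -0.3, -1.5]
opening: 0.56
finger_force: 42.1
```

Run:
```python
from h import *
st=get_state();im=read_camera("wrist");cv2.imwrite("pics/w3.png",im[:,:,::-1])
go((.6335,-.0704,.055),st);print(st["finger_force"])
e=blob(im,"red",(323,306),65,smin=150,vmin=100);print(e);p=camera_params("wrist")
r=ray("wrist",(323,306),st);print("lid",plane(r,st["eef_pos"][2]+.039))
```

```text
tcp [ 0.636  -0.0703  0.0774] tool y [ 0.086  0.996 -0.001] z [ 0.003 -0.001 -1.   ] shift [ 0.0025 -0.0003  0.0224] open 0.56 t 5.25
42.091307044029236
((322.9747314453125, 301.1838073730469), (120.63406372070312, 122.05067443847656), 82.28614807128906)
lid [ 0.63052512 -0.06888536  0.11638189]
```

View pics/w3.png

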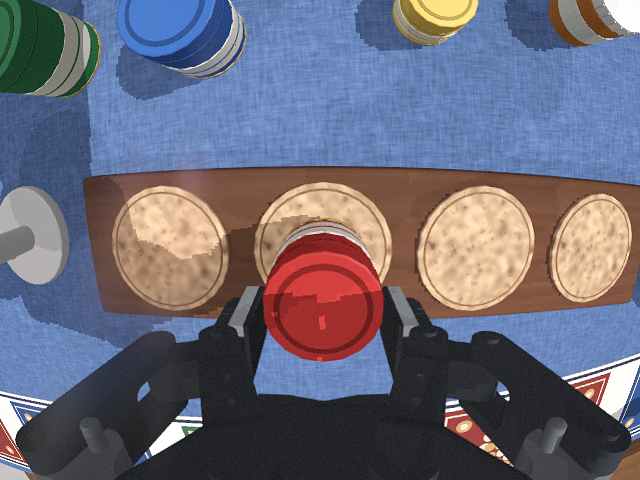

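Run:
```python
from h import *
st=get_state()
for p in((171,247.5),(323,247),(476,247)): print(plane(ray("wrist",p,st),.034).round(4))
print([plane(ray("wrist",p,st),st["eef_pos"][2]+.039).round(4) for p in((265,307),(382,307))])
```

```text
[ 0.6229 -0.1649  0.034 ]
[ 0.6305 -0.069   0.034 ]
[0.6389 0.0274 0.034 ]
[array([ 0.629 , -0.0916,  0.1159]), array([ 0.6329, -0.0459,  0.1159])]
```

Emit:
move_arm(moves=[[0,[0,0,0.01],[0,0,0]],[0,[0,0,0.006],[0,0,0]],[0,[0,0,0.003],[0,0,0]],[0,[0,0,0.002],[0,0,0]],[0,[0,0,0.0008],[0,0,0]],[0,[0,0,0],[0,0,0]],[0,[0,0,0],[0,0,0]],[0,[0,0,0],[0,0,0]],[0,[0,0,0],[0,0,0]],[0,[0,0,0],[0,0,0]]])

```text
time: 6.13
eef_pos: [0.6355, -0.0703, 0.0575]
tcp_rot: [0.043, 0.999, -0.0, 0.0]
contact_force: [-5.7, 0.4, 15.9]
opening: 0.56
finger_force: 43.9
```

Emit:
move_arm(moves=[[0.7,[0,0,0],[0,0,0]],[0.85,[0,0,0],[0,0,0]],[0.85,[0,0,0],[0,0,0]],[0.85,[0,0,0],[0,0,0]],[0.85,[0,0,0],[0,0,0]],[0.85,[0,0,-0.02],[0,0,0]],[0.85,[0,0,-0.03],[0,0,0]],[0.85,[0,0,-0.035],[0,0,0]],[1,[0,0,-0.035],[0,0,0]],[1,[0,0,0],[0,0,0]]])

```text
time: 6.97
eef_pos: [0.6394, -0.0713, 0.1828]
tcp_rot: [0.043, 0.999, -0.002, 0.007]
contact_force: [1.5, -0.8, 1.9]
opening: 1.0
finger_force: 0.0
```

Emit:
move_arm(moves=[[1,[0.0315,0.0133,0],[0,0,0]],[1,[0.0315,0.0133,0],[0,0,0]],[1,[0.0315,0.0133,0],[0,0,0]],[1,[0.0315,0.0133,0],[0,0,0]],[1,[0.0315,0.0133,0],[0,0,0]],[1,[0,0,0],[0,0,0]],[1,[0,0,0],[0,0,0]],[1,[0,0,0],[0,0,0]],[1,[0,0,0],[0,0,0]],[1,[0,0,0],[0,0,0]]])

```text
time: 7.8
eef_pos: [0.4847, 0.009, 0.1737]
tcp_rot: [0.043, 0.999, -0.0, 0.0]
contact_force: [-0.2, 0.1, -0.7]
opening: 0.998
finger_force: 0.0
```

Run:
```python
from h import *
st=get_state();im=read_camera("wrist");cv2.imwrite("pics/w4.png",im[:,:,::-1])
go((.4845,.0098,.012),st)
h=cv2.cvtColor(im,cv2.COLOR_RGB2HSV);print(h[190:290:12,322].tolist())
for c,n in(("yellow",(322,235)),):
    try:
        e=blob(im,c,n,45,smin=100,vmin=90);r=ray("wrist",e[0],st);print(e,plane(r,.043),tri([r,ray("top",(317.8,263))]))
    except Exception as x: print(x)
```

```text
tcp [0.4847 0.009  0.1737] tool y [ 0.086  0.996 -0.   ] z [ 0.001 -0.    -1.   ] shift [0.0004 0.0008 0.1617] open 1.0 t 7.8
[[16, 46, 123], [24, 133, 250], [23, 134, 254], [24, 134, 252], [24, 131, 253], [109, 119, 184], [109, 114, 183], [109, 113, 179], [109, 108, 199]]
((325.435791015625, 221.1813201904297), (52.55864715576172, 54.255489349365234), 179.48960876464844) [0.48295495 0.01192451 0.043     ] [0.4841573  0.01052894 0.03773856]
```

View pics/w4.png

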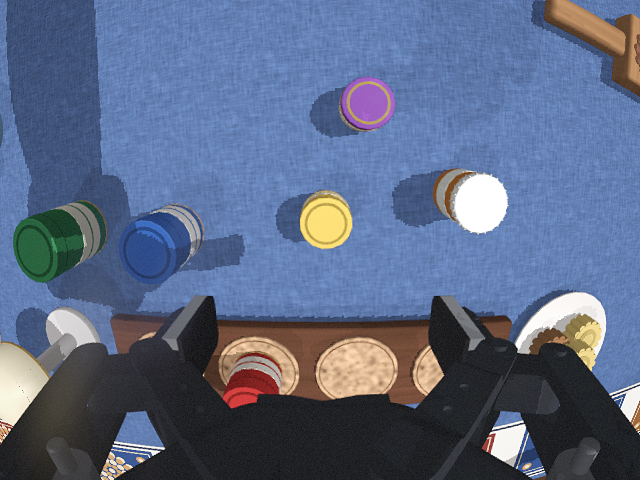

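The yellow lid is at (325,221), directly under the tool, and red stands upright on coaster 2.

Emit:
move_arm(moves=[[1,[0,0.0015,0.038],[0,0,0]],[1,[0,0,0.038],[0,0,0]],[1,[0,0,0.037],[0,0,0]],[1,[0,0,0.03],[0,0,0]],[1,[0,0,0.015],[0,0,0]],[1,[0,0,0.003],[0,0,0]],[1,[0,0,0],[0,0,0]],[0.4,[0,0,0],[0,0,0]],[0,[0,0,0],[0,0,0]],[0,[0,0,0],[0,0,0]]])

```text
time: 8.68
eef_pos: [0.4853, 0.0108, 0.0142]
tcp_rot: [0.043, 0.999, -0.0, 0.002]
contact_force: [-0.2, 0.7, 0.7]
opening: 0.602
finger_force: 0.0
```

Emit:
move_arm(moves=[[0,[0,0,0],[0,0,0]],[0,[0,0,0],[0,0,0]],[0,[0,0,0],[0,0,0]],[0,[0,0,0],[0,0,0]],[0,[0,0,0],[0,0,0]],[0,[0,0,-0.01],[0,0,0]],[0,[0,0,-0.03],[0,0,0]],[0,[0,0,-0.04],[0,0,0]],[0,[0,0,-0.04],[0,0,0]],[0,[0,0,-0.04],[0,0,0]]])

```text
time: 9.52
eef_pos: [0.4828, 0.0113, 0.1747]
tcp_rot: [0.043, 0.999, -0.0, -0.0]
contact_force: [1.0, 1.2, -1.9]
opening: 0.469
finger_force: 40.6
```

Run:
```python
from h import *
st=get_state();go((.625,-.1703,.172),st);print(st["finger_force"])
```

```text
tcp [0.4828 0.0113 0.1747] tool y [ 0.086  0.996 -0.   ] z [-0. -0. -1.] shift [-0.1572 -0.1688  0.0027] open 0.47 t 9.52
40.62462866306305
```

Emit:
move_arm(moves=[[0,[-0.026,-0.028,0],[0,0,0]],[0,[-0.026,-0.028,0],[0,0,0]],[0,[-0.026,-0.028,0],[0,0,0]],[0,[-0.026,-0.028,0],[0,0,0]],[0,[-0.026,-0.028,0],[0,0,0]],[0,[-0.026,-0.028,0],[0,0,0]],[0,[0,0,0],[0,0,0]],[0,[0,0,0.02],[0,0,0]],[0,[0,0,0.035],[0,0,0]],[0,[0,0,0.03],[0,0,0]]])

```text
time: 10.35
eef_pos: [0.625, -0.1699, 0.0879]
tcp_rot: [0.043, 0.999, -0.0, 0.001]
contact_force: [-0.5, -1.0, -1.9]
opening: 0.468
finger_force: 40.7
```

Emit:
move_arm(moves=[[0,[0,0,0.015],[0,0,0]],[0,[0,0,0.005],[0,0,0]],[0,[0,0,0],[0,0,0]],[0,[0,0,0],[0,0,0]],[0,[0,0,0],[0,0,0]],[0,[0,0,0],[0,0,0]],[0,[0,0,0],[0,0,0]],[0,[0,0,0],[0,0,0]],[0,[0,0,0],[0,0,0]],[0,[0,0,0],[0,0,0]]])

```text
time: 11.18
eef_pos: [0.6247, -0.1697, 0.0677]
tcp_rot: [0.043, 0.999, -0.0, 0.0]
contact_force: [-0.4, 0.7, -1.0]
opening: 0.468
finger_force: 40.7
```

Run:
```python
from h import *
st=get_state();im=read_camera("wrist");cv2.imwrite("pics/w5.png",im[:,:,::-1])
go((.625,-.1703,.047),st);print(st["contact_force"])
```

```text
tcp [ 0.6247 -0.1697  0.0677] tool y [ 0.086  0.996 -0.   ] z [ 0. -0. -1.] shift [-0.0003 -0.0006  0.0207] open 0.47 t 11.18
[-0.36753186  0.68732908 -0.98122903]
```

View pics/w5.png

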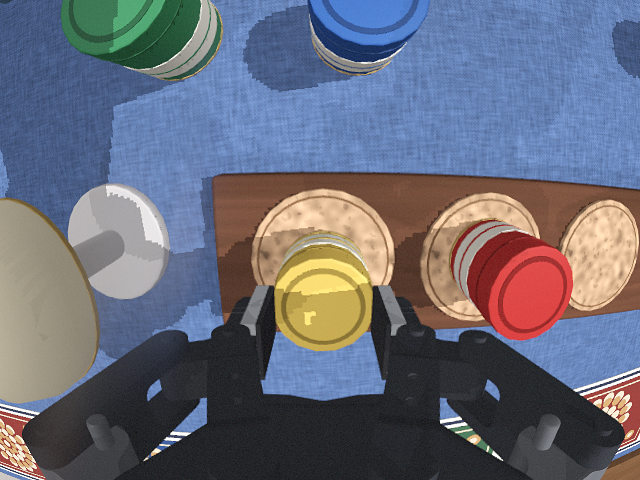

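The picture shows the yellow tin at (323,304) over coaster 1, whose centre is at (323,255). Red is on coaster 2, and the lamp shade at left is well clear of the fingers.

Emit:
move_arm(moves=[[0,[0,0,0.01],[0,0,0]],[0,[0,0,0.005],[0,0,0]],[0,[0,0,0.003],[0,0,0]],[0,[0,0,0.0015],[0,0,0]],[0,[0,0,0.001],[0,0,0]],[0,[0,0,0],[0,0,0]],[0,[0,0,0],[0,0,0]],[0,[0,0,0],[0,0,0]],[0,[0,0,0],[0,0,0]],[0,[0,0,0],[0,0,0]]])

```text
time: 12.07
eef_pos: [0.6245, -0.1693, 0.0489]
tcp_rot: [0.043, 0.999, 0.0, -0.001]
contact_force: [-4.5, 2.0, 10.9]
opening: 0.472
finger_force: 42.8
```

Emit:
move_arm(moves=[[0.6,[0,0,0],[0,0,0]],[0.75,[0,0,0],[0,0,0]],[0.75,[0,0,0],[0,0,0]],[0.75,[0,0,0],[0,0,0]],[0.75,[0,0,0],[0,0,0]],[0.75,[0,0,-0.02],[0,0,0]],[0.75,[0,0,-0.03],[0,0,0]],[0.8,[0,0,-0.04],[0,0,0]],[1,[0,0,-0.04],[0,0,0]],[1,[0,0,0],[0,0,0]]])

```text
time: 12.9
eef_pos: [0.6297, -0.1718, 0.1879]
tcp_rot: [0.043, 0.999, -0.003, 0.008]
contact_force: [1.4, -0.5, 2.6]
opening: 1.002
finger_force: 0.0
```

Emit:
move_arm(moves=[[1,[0.035,0.005,0],[0,0,0]],[1,[0.035,0.005,0],[0,0,0]],[1,[0.035,0.005,0],[0,0,0]],[1,[0.034,0.005,0],[0,0,0]],[1,[0,0,0],[0,0,0]],[1,[0,0,0],[0,0,0]],[1,[0,0,0],[0,0,0]],[1,[0,0,0],[0,0,0]],[1,[0,0,0],[0,0,0]],[1,[0,0,0],[0,0,0]]])

```text
time: 13.73
eef_pos: [0.4889, -0.1382, 0.1772]
tcp_rot: [0.043, 0.999, -0.0, 0.0]
contact_force: [0.3, 0.5, -0.0]
opening: 0.997
finger_force: 0.0
```

Run:
```python
from h import *
st=get_state();im=read_camera("wrist");cv2.imwrite("pics/w6.png",im[:,:,::-1])
go((.488,-.138,.028),st)
```

```text
tcp [ 0.4889 -0.1382  0.1772] tool y [ 0.086  0.996 -0.   ] z [ 0. -0. -1.] shift [0.001  0.0002 0.1492] open 1.0 t 13.73
```

View pics/w6.png

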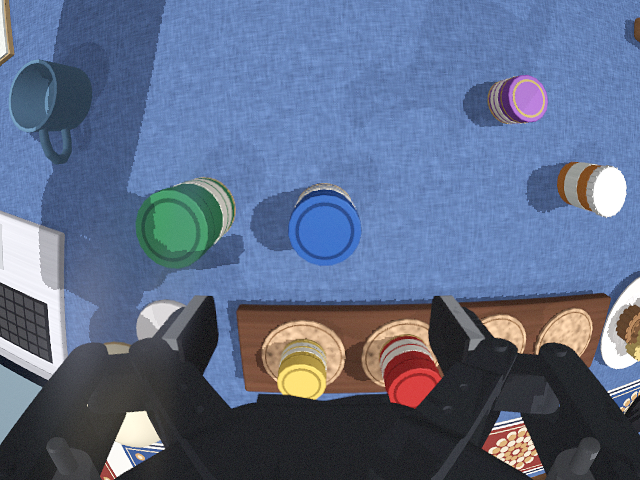

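The blue lid is at (325,230) and the green lid at (172,227). Yellow and red stand on coasters 1 and 2.

Run:
```python
from h import *
st=get_state()
for n,p,t,z in(("blue",(325,230),(384.5,262),.075),("green",(172,227),(438.5,268.5),.09)):
    r=ray("wrist",p,st);print(n,plane(r,z),tri([r,ray("top",t)]),plane(ray("top",t),z))
```

```text
blue [ 0.48736428 -0.13565082  0.075     ] [ 0.48718832 -0.13641739  0.07786229] [ 0.48772025 -0.13767997  0.075     ]
green [ 0.47126475 -0.24969175  0.09      ] [ 0.4749266  -0.25891874  0.0703094 ] [ 0.47469049 -0.25400051  0.09      ]
```

Emit:
move_arm(moves=[[1,[0.001,0.0013,0.036],[0,0,0]],[1,[0,0,0.036],[0,0,0]],[1,[0,0,0.034],[0,0,0]],[1,[0,0,0.026],[0,0,0]],[1,[0,0,0.012],[0,0,0]],[1,[0,0,0.003],[0,0,0]],[1,[0,0,0],[0,0,0]],[0.5,[0,0,0],[0,0,0]],[0,[0,0,0],[0,0,0]],[0,[0,0,0],[0,0,0]]])

```text
time: 14.62
eef_pos: [0.4889, -0.1373, 0.0326]
tcp_rot: [0.043, 0.999, -0.001, 0.002]
contact_force: [-0.3, 1.4, 1.8]
opening: 0.637
finger_force: 42.0
```

Emit:
move_arm(moves=[[0,[0,0,0],[0,0,0]],[0,[0,0,0],[0,0,0]],[0,[0,0,0],[0,0,0]],[0,[0,0,0],[0,0,0]],[0,[0,0,0],[0,0,0]],[0,[0,0,-0.01],[0,0,0]],[0,[0,0,-0.03],[0,0,0]],[0,[0,0,-0.04],[0,0,0]],[0,[0,0,-0.04],[0,0,0]],[0,[0,0,-0.03],[0,0,0]]])

```text
time: 15.45
eef_pos: [0.4874, -0.1365, 0.1837]
tcp_rot: [0.043, 0.999, -0.001, 0.002]
contact_force: [1.6, -0.1, -2.6]
opening: 0.636
finger_force: 43.5
```

Run:
```python
from h import *
st=get_state();go((.642,.0291,.18),st);print(st["finger_force"])
```

```text
tcp [ 0.4874 -0.1365  0.1837] tool y [ 0.086  0.996 -0.001] z [ 0.003 -0.001 -1.   ] shift [-0.1399  0.1782  0.0039] open 0.64 t 15.45
43.4966504573822
```

Emit:
move_arm(moves=[[0,[-0.0233,0.0297,0],[0,0,0]],[0,[-0.0233,0.0297,0],[0,0,0]],[0,[-0.0233,0.0297,0],[0,0,0]],[0,[-0.0233,0.0297,0],[0,0,0]],[0,[-0.0233,0.0297,0],[0,0,0]],[0,[-0.0233,0.0297,0],[0,0,0]],[0,[0,0,0],[0,0,0]],[0,[0,0,0],[0,0,0]],[0,[0,0,0.02],[0,0,0]],[0,[0,0,0.035],[0,0,0]]])

```text
time: 16.28
eef_pos: [0.6448, 0.0282, 0.1304]
tcp_rot: [0.043, 0.999, -0.001, 0.006]
contact_force: [0.4, 0.1, -1.4]
opening: 0.636
finger_force: 43.8
```

Emit:
move_arm(moves=[[0,[0,0,0.025],[0,0,0]],[0,[0,0,0.01],[0,0,0]],[0,[0,0,0.005],[0,0,0]],[0,[0,0,0],[0,0,0]],[0,[0,0,0],[0,0,0]],[0,[0,0,0],[0,0,0]],[0,[0,0,0],[0,0,0]],[0,[0,0,0],[0,0,0]],[0,[0,0,0],[0,0,0]],[0,[0,0,0],[0,0,0]]])

```text
time: 17.12
eef_pos: [0.6418, 0.0292, 0.0855]
tcp_rot: [0.043, 0.999, -0.0, 0.0]
contact_force: [-0.3, -0.1, -3.0]
opening: 0.633
finger_force: 43.7
```

Run:
```python
from h import *
st=get_state();im=read_camera("wrist");cv2.imwrite("pics/w7.png",im[:,:,::-1])
go((.642,.0291,.064),st);print(st["contact_force"])
```

```text
tcp [0.6418 0.0292 0.0855] tool y [ 0.086  0.996 -0.   ] z [ 0.001 -0.    -1.   ] shift [-0.0002 -0.0001  0.0215] open 0.63 t 17.12
[-0.29877375 -0.11306342 -2.99575804]
```

View pics/w7.png

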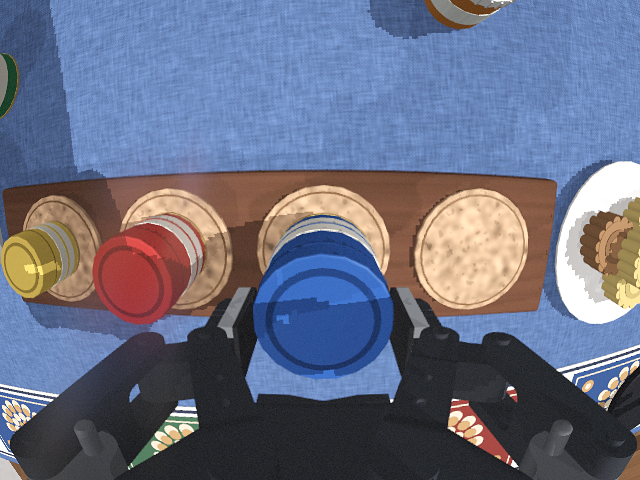

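The blue tin is held at (323,313), centred over coaster 3.

Emit:
move_arm(moves=[[0,[0,0,0.01],[0,0,0]],[0,[0,0,0.005],[0,0,0]],[0,[0,0,0.003],[0,0,0]],[0,[0,0,0.002],[0,0,0]],[0,[0,0,0.001],[0,0,0]],[0,[0,0,0],[0,0,0]],[0,[0,0,0],[0,0,0]],[0,[0,0,0],[0,0,0]],[0,[0,0,0],[0,0,0]],[0,[0,0,0],[0,0,0]]])

```text
time: 18.0
eef_pos: [0.642, 0.0292, 0.067]
tcp_rot: [0.043, 0.999, -0.0, -0.0]
contact_force: [-5.4, -0.2, 10.8]
opening: 0.632
finger_force: 45.0
```

Emit:
move_arm(moves=[[0.75,[0,0,0],[0,0,0]],[0.85,[0,0,0],[0,0,0]],[0.85,[0,0,0],[0,0,0]],[0.85,[0,0,0],[0,0,0]],[0.85,[0,0,0],[0,0,0]],[0.85,[0,0,-0.02],[0,0,0]],[0.85,[0,0,-0.03],[0,0,0]],[0.85,[0,0,-0.035],[0,0,0]],[1,[0,0,-0.035],[0,0,0]],[1,[0,0,0],[0,0,0]]])

```text
time: 18.83
eef_pos: [0.6463, 0.0287, 0.1936]
tcp_rot: [0.043, 0.999, -0.001, 0.008]
contact_force: [1.6, 0.1, 1.6]
opening: 1.002
finger_force: 0.0
```

Emit:
move_arm(moves=[[1,[0.016,-0.0328,0],[0,0,0]],[1,[0.016,-0.0328,0],[0,0,0]],[1,[0.016,-0.0328,0],[0,0,0]],[1,[0.016,-0.0328,0],[0,0,0]],[1,[0.016,-0.0328,0],[0,0,0]],[1,[0.016,-0.0328,0],[0,0,0]],[1,[0.016,-0.0328,0],[0,0,0]],[1,[0.016,-0.0328,0],[0,0,0]],[1,[0.016,-0.0328,0],[0,0,0]],[1,[0,0,0],[0,0,0]]])

```text
time: 19.67
eef_pos: [0.4702, -0.2573, 0.1838]
tcp_rot: [0.046, 0.999, -0.001, -0.0]
contact_force: [1.1, 0.7, -0.2]
opening: 0.998
finger_force: 0.0
```

Emit:
move_arm(moves=[[1,[0,0,0],[0,0,0]],[1,[0,0,0],[0,0,0]],[1,[0,0,0],[0,0,0]],[1,[0,0,0],[0,0,0]],[1,[0,0,0],[0,0,0]],[1,[0,0,0],[0,0,0]],[1,[0,0,0],[0,0,0]],[1,[0,0,0],[0,0,0]],[1,[0,0,0],[0,0,0]],[1,[0,0,0],[0,0,0]]])

```text
time: 20.5
eef_pos: [0.4728, -0.2525, 0.1839]
tcp_rot: [0.043, 0.999, -0.0, -0.0]
contact_force: [-0.1, 0.0, 0.4]
opening: 1.0
finger_force: 0.0
```

Run:
```python
from h import *
st=get_state();im=read_camera("wrist");cv2.imwrite("pics/w8.png",im[:,:,::-1])
go((.473,-.2525,.036),st)
h=cv2.cvtColor(im,cv2.COLOR_RGB2HSV);print(h[170:290:12,322].tolist())
```

```text
tcp [ 0.4728 -0.2525  0.1839] tool y [ 0.086  0.996 -0.   ] z [-0. -0. -1.] shift [-2.000e-04  1.000e-04  1.479e-01] open 1.0 t 20.5
[[110, 111, 181], [50, 47, 119], [70, 148, 86], [72, 157, 99], [72, 137, 156], [71, 141, 152], [72, 141, 155], [71, 148, 152], [72, 150, 102], [110, 114, 165]]
```

View pics/w8.png

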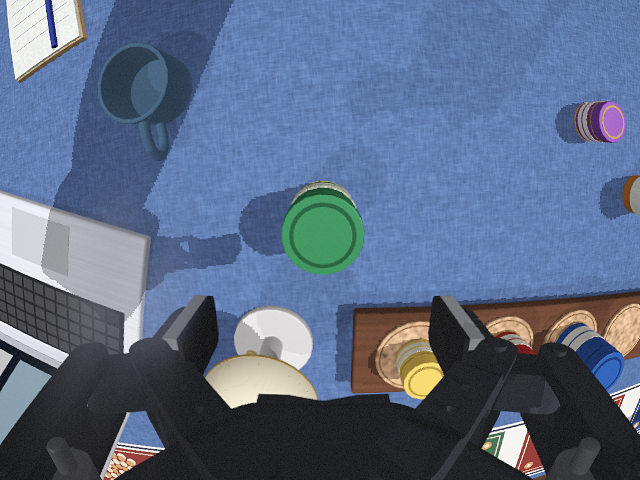

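The green lid is at (323,234). The lamp is at (260,370), about 90 mm beyond the gripper and clear of it.

Run:
```python
from h import *
st=get_state();r=ray("wrist",(323,234),st);print(plane(r,.09),tri([r,ray("top",(438.5,268.5))]),plane(r,.08))
```

```text
[ 0.47240009 -0.25171666  0.09      ] [ 0.47361775 -0.25286258  0.08972238] [ 0.47492659 -0.25193977  0.08      ]
```

Directly underneath: (0.473, -0.252), lid at 0.09.

Emit:
move_arm(moves=[[1,[0,0,0.036],[0,0,0]],[1,[0,0,0.036],[0,0,0]],[1,[0,0,0.034],[0,0,0]],[1,[0,0,0.026],[0,0,0]],[1,[0,0,0.012],[0,0,0]],[1,[0,0,0.003],[0,0,0]],[1,[0,0,0],[0,0,0]],[0.5,[0,0,0],[0,0,0]],[0,[0,0,0],[0,0,0]],[0,[0,0,0],[0,0,0]]], grip_force=50)

```text
time: 21.38
eef_pos: [0.4745, -0.2538, 0.0398]
tcp_rot: [0.043, 0.999, -0.001, 0.002]
contact_force: [-0.1, 1.1, 6.1]
opening: 0.704
finger_force: 54.9
```

Emit:
move_arm(moves=[[0,[0,0,0],[0,0,0]],[0,[0,0,0],[0,0,0]],[0,[0,0,0],[0,0,0]],[0,[0,0,0],[0,0,0]],[0,[0,0,0],[0,0,0]],[0,[0,0,-0.01],[0,0,0]],[0,[0,0,-0.03],[0,0,0]],[0,[0,0,-0.04],[0,0,0]],[0,[0,0,-0.04],[0,0,0]],[0,[0,0,-0.04],[0,0,0]]])

```text
time: 22.22
eef_pos: [0.4717, -0.2518, 0.1981]
tcp_rot: [0.043, 0.999, 0.001, -0.001]
contact_force: [1.5, -0.3, -4.3]
opening: 0.704
finger_force: 55.6
```

Run:
```python
from h import *
st=get_state();go((.6507,.1287,.197),st);print(st["finger_force"])
```

```text
tcp [ 0.4717 -0.2518  0.1981] tool y [0.086 0.996 0.001] z [-0.002  0.001 -1.   ] shift [-0.1458  0.3944  0.0012] open 0.7 t 22.22
55.638325810432434
```

Emit:
move_arm(moves=[[0,[-0.0131,0.0359,0],[0,0,0]],[0,[-0.0131,0.0359,0],[0,0,0]],[0,[-0.0131,0.0359,0],[0,0,0]],[0,[-0.0131,0.0359,0],[0,0,0]],[0,[-0.0131,0.0359,0],[0,0,0]],[0,[-0.0131,0.0359,0],[0,0,0]],[0,[-0.0131,0.0359,0],[0,0,0]],[0,[-0.0131,0.0359,0],[0,0,0]],[0,[-0.0131,0.0359,0],[0,0,0]],[0,[-0.0131,0.0359,0],[0,0,0]]])

```text
time: 23.05
eef_pos: [0.6337, 0.0957, 0.1965]
tcp_rot: [0.043, 0.999, -0.0, -0.001]
contact_force: [1.3, -0.5, -3.8]
opening: 0.705
finger_force: 56.0
```

Emit:
move_arm(moves=[[0,[-0.0131,0.0359,0],[0,0,0]],[0,[0,0,0],[0,0,0]],[0,[0,0,0],[0,0,0]],[0,[0,0,0.02],[0,0,0]],[0,[0,0,0.035],[0,0,0]],[0,[0,0,0.03],[0,0,0]],[0,[0,0,0.015],[0,0,0]],[0,[0,0,0.005],[0,0,0]],[0,[0,0,0],[0,0,0]],[0,[0,0,0],[0,0,0]]])

```text
time: 23.88
eef_pos: [0.6512, 0.128, 0.0936]
tcp_rot: [0.043, 0.999, 0.0, 0.001]
contact_force: [-0.2, 0.6, -3.6]
opening: 0.707
finger_force: 56.2
```

Emit:
move_arm(moves=[[0,[0,0,0],[0,0,0]],[0,[0,0,0],[0,0,0]],[0,[0,0,0],[0,0,0]],[0,[0,0,0],[0,0,0]],[0,[0,0,0],[0,0,0]],[0,[0,0,0],[0,0,0]],[0,[0,0,0],[0,0,0]],[0,[0,0,0],[0,0,0]],[0,[0,0,0],[0,0,0]],[0,[0,0,0],[0,0,0]]])

```text
time: 24.72
eef_pos: [0.6501, 0.1285, 0.0918]
tcp_rot: [0.043, 0.999, -0.0, -0.0]
contact_force: [-0.5, -0.4, -4.1]
opening: 0.708
finger_force: 56.2
```

Run:
```python
from h import *
st=get_state();im=read_camera("wrist");cv2.imwrite("pics/w9.png",im[:,:,::-1])
go((.6507,.1287,.071),st);print(st["contact_force"])
```

```text
tcp [0.6501 0.1285 0.0918] tool y [ 0.086  0.996 -0.   ] z [-0.  0. -1.] shift [-0.0005  0.0002  0.0208] open 0.71 t 24.72
[-0.50973878 -0.35548557 -4.05777031]
```

View pics/w9.png

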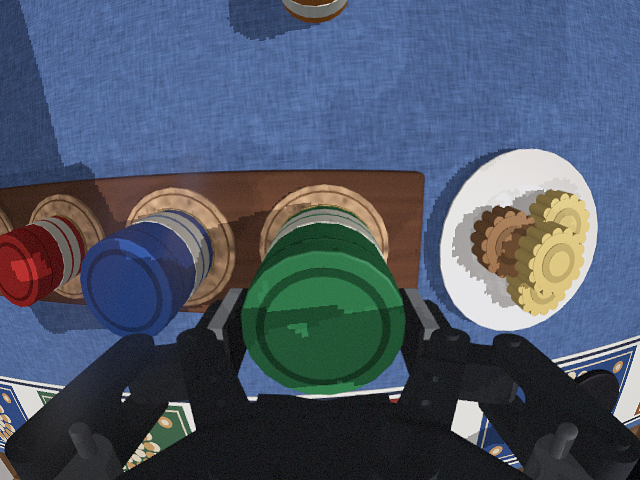

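The green tin is at (323,315), centred over coaster 4. Blue at left and the plate at right are clear.

Emit:
move_arm(moves=[[0,[0,0,0.01],[0,0,0]],[0,[0,0,0.005],[0,0,0]],[0,[0,0,0.003],[0,0,0]],[0,[0,0,0.002],[0,0,0]],[0,[0,0,0.001],[0,0,0]],[0,[0,0,0],[0,0,0]],[0,[0,0,0],[0,0,0]],[0,[0,0,0],[0,0,0]],[0,[0,0,0],[0,0,0]],[0,[0,0,0],[0,0,0]]])

```text
time: 25.6
eef_pos: [0.6505, 0.1284, 0.0741]
tcp_rot: [0.043, 0.999, -0.0, -0.0]
contact_force: [-5.7, -0.8, 9.8]
opening: 0.713
finger_force: 57.5
```

Emit:
move_arm(moves=[[0.8,[0,0,0],[0,0,0]],[0.9,[0,0,0],[0,0,0]],[0.9,[0,0,0],[0,0,0]],[0.9,[0,0,0],[0,0,0]],[0.9,[0,0,0],[0,0,0]],[0.9,[0,0,-0.02],[0,0,0]],[0.9,[0,0,-0.03],[0,0,0]],[0.9,[0,0,-0.04],[0,0,0]],[0.9,[0,0,-0.04],[0,0,0]],[0.9,[0,0,0],[0,0,0]]])

```text
time: 26.43
eef_pos: [0.6554, 0.1288, 0.2122]
tcp_rot: [0.043, 0.999, 0.001, 0.009]
contact_force: [1.2, -0.3, 2.2]
opening: 0.902
finger_force: 0.0
```

Emit:
move_arm(moves=[[0.9,[0.015,0.035,0],[0,0,0]],[0.9,[0.015,0.035,0],[0,0,0]],[0.9,[0.015,0.035,0],[0,0,0]],[0.9,[0.015,0.035,0],[0,0,0]],[0.9,[0.015,0.035,0],[0,0,0]],[0.9,[0.015,0.035,0],[0,0,0]],[0.9,[0.015,0.035,0],[0,0,0]],[0.9,[0.015,0.035,0],[0,0,0]],[0.9,[0,0,0],[0,0,0]],[0.9,[0,0,0],[0,0,0]]])

```text
time: 27.27
eef_pos: [0.5534, 0.4197, 0.2003]
tcp_rot: [0.041, 0.999, -0.0, -0.0]
contact_force: [-0.0, -0.6, 0.4]
opening: 0.902
finger_force: 0.0
```

Run:
```python
from h import *
t=read_camera("top");s=read_camera("side")
o=np.hstack([cv2.resize(t[140:240,190:510],(400,125)),np.zeros((125,0,3),np.uint8)])
a=cv2.resize(t[150:240,230:510],(800,257));b=cv2.resize(s[150:450,240:520],(320,343));c=np.zeros((343,800,3),np.uint8);c[:,:320]=b
cv2.imwrite("pics/final.png",np.vstack([a,c])[:,:,::-1]);print(get_state()["eef_pos"],get_state()["time"])
```

```text
[0.55474356 0.417285   0.20045174] 27.3667
```

View pics/final.png

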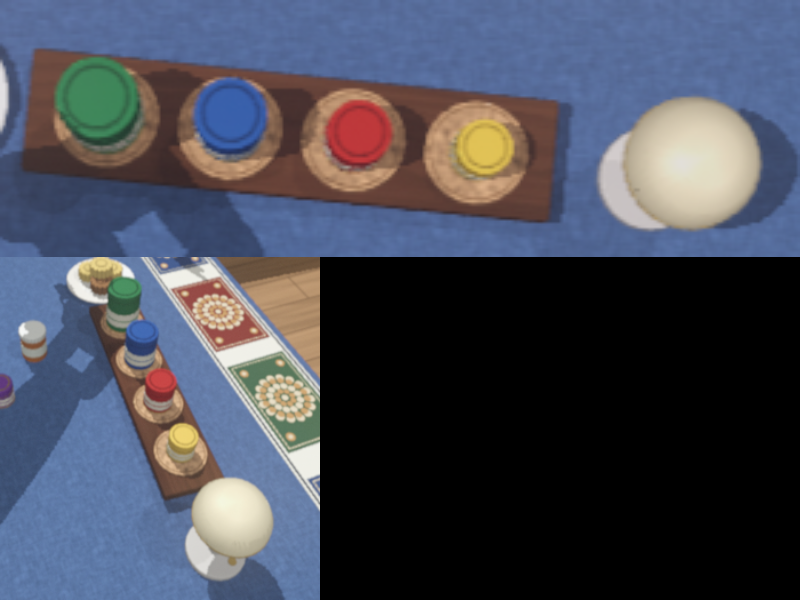

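All four tins stand upright on their coasters in the right order. I'll check the offsets and hand in if they are good.

Run:
```python
from h import *
ok=True
for p,z,c in(((399.75,201.5),.079,(.625,-.1703)),((355.3,196.2),.094,(.6335,-.0704)),((310.5,190.3),.109,(.642,.0291)),((264.3,184.3),.124,(.6507,.1287))):
    e=plane(ray("top",p),z)[:2]-c;print(e.round(4));ok&=np.hypot(*e)<.008
if ok: print(sign_off())
```

```text
[-0.0025 -0.0003]
[-0.0028  0.0003]
[-0.0021 -0.0008]
[-0.0018 -0.002 ]
the job is handed in; nothing more can be done
None
```

The job is handed in: yellow, red, blue and green stand upright from the lamp end to the far end. My last camera check put each within about 3 mm of its coaster's centre, the gripper stayed clear of the lamp and the honey jar, and the robot's clock read about 27 s of the 106 s allowed.

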